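# Index the stake turret and lock it

## Robot

A 7-joint arm with a two-finger parallel gripper is mounted at the origin on the work surface. World frame = base frame: x ahead of the robot, y to its left, z up, the work surface at z = 0. Lengths are in m, angles in rad, forces in N, time in s.
With the tool pointing down it reaches from about 0.4 to 0.85 m from the base axis. Payload 6.9 kg.
Tool frame: the origin (TCP) lies on the centre line of the jaws, within the pads' length; the fingertips stand 14 mm ahead of it and the grasp point (between the pads) lies 5 mm behind it (env.finger_overhang is the distance from the TCP to the fingertips, in m); z points along the fingers, y is the line along which they close (so a half turn about z gives the same grasp; the last joint's range is limited). The gripper opens to 85 mm and grips with 20 to 120 N. Pads are 22 mm wide; open, the fingers measure 114 mm over their backs; the gripper's body (76 mm by 85 mm) begins 54 mm behind the grasp point. The pads swing forward as they close: fully open they stand 13 mm farther back than shut.
Start: joints at [-1.198, 0.507, -0.238, 1.5, 0.126, 1.149, -0.155], TCP at [0.165, 0.603, 0.245] pointing down, gripper open.
Joint ranges: [-3.08, 3.08], [-0.24, 2.05], [-1.43, 1.35], [0, 2.5], [-1.52, 4.66], [0.17, 1.96], [-2.89, 2.89]. Speed limits (rad/s): [2.39, 2.39, 3.14, 3.14, 3.14, 3.14, 3.14].

## Interface

Orientations are given as a rotation vector (axis times angle).
In Python, from station import env gives the robot as it stands.
- The arm moves only by the shell command python3 drive.py 'ROWS' [FORCE]. ROWS is a JSON list of rows, 1 to 5 of them, each written [opening, [dx, dy, dz], turn]: the finger opening in m, then dx, dy, dz in normalised numbers (1 is 1 m), then a turn about the tool's z in normalised numbers (1 is 2 pi rad); each row shifts and turns the commanded pose from where the row before left it, along the tool's axes as they then stand; what a row does not reach is not made up. A row lasts 1/12 s, in which the tool goes at most 0.0417 m and 0.125 rad, less where a joint would pass 70% of its speed; a pose out of reach is approached as far as the arm can. The fingers move at their own pace and stop on an object; FORCE is the grip in N (left out, the last holds). Time passes only in rows, so rows that do not move let the fingers close. It prints the time, the measured TCP pose, the force, the opening and the grip force at its end. Input that does not fit is refused with a message, and nothing moves.
- env.state(): the state, without advancing time (a new reading comes with each control period).
- env.camera(name): name is "scene" or "top" or "wrist"; returns a dict with "pixels" (420x560x3 uint8, red, green, blue), "camera_matrix" (3x3 intrinsics, pixels), "R" (3x3) and "t" (3): a world point X has camera coordinates R X + t. Camera axes: x right, y down, z forward; pixel columns grow to the right and rows downward; lengths in m; the calibration is good to about 2 mm. A picture is of the moment at which its call begins. There is no depth.
- env.hand_in(): hands the job in; it is judged then, once.
The state is a dict: "time": time; "qpos": joint angles; "qvel": joint speeds; "joint_efforts": joint torques, N m; "tcp_pos": TCP position; "tool_rot": TCP orientation; "contact_force": force on the tool from outside, world axes, zero at the start; "torque": the same for the moment, N m; "opening": finger opening in m; "gripper_force": force on a finger pad.
Only numpy, scipy, OpenCV 4.12 (cv2) and the standard library are available. Lean on these libraries where they do the work, as an engineer would, in place of code of your own. Each camera call takes 0.05 s, during which the arm holds its last target. There are 200 camera calls.

## Task

Bring the domed stake to the working position: push on the turret's spokes with a fingertip to turn it until the domed stake stands in line with the brass arrow, and leave it still there. Then push the short lock lever on top of the hub clockwise, as far as it goes. Do not touch or lift the stakes themselves, do not push the lock lever over before the domed stake is in line, and leave everything else on the bench where it is.

Things in the scene. Friction and masses are not known exactly. Their poses are not given: they have to be found in the camera images.
- stand: fixed steel stand of the turret: round base 260 mm across, 18 mm thick, with a tongue reaching 210 mm from the axis; a flat brass arrow lies on the tongue, head towards the axis. Origin on the turret's axis at bench level, z up. The arrow lies on the stand's own -x side, so the working position is 85 mm from the origin along -x.
- turret (a joint): angle of the turret about its upright axis, rad, 0 at the start, growing anticlockwise from above; full circles either way. Friction only, about 0.35 N m (3 N at 120 mm): stays where left, no detents. A 224 mm steel disc, hub 56 mm wide and 128 mm high, three 39 mm square pockets (rims 56 mm high) every 120 degrees, 85 mm from the axis, and three spokes midway between them.
- spoke0 (a point): centre of the ball (22 mm) on the end of one spoke, 145 mm from the axis, 115 mm above the bench. Each spoke is a level round steel bar 14 mm thick (108 to 122 mm above the bench) running from the hub to this ball, midway between two stakes; the stakes' tops are at 108 mm or lower.
- spoke1 (a point): the same point on the next spoke, 120 degrees anticlockwise
- spoke2 (a point): the same point on the third spoke
- lock (a joint): angle of the lock lever, rad: 0 open, growing clockwise from above, 1.57 at its stop (locked); starts at 0 to 0.5. Friction only, about 0.12 N m (2 N near its ball): stays where left. It turns on top of the hub about the turret's axis, carried by the stand, not by the turret; at 0 it points along the stand's -y, at 1.57 along the stand's -x, over the arrow's line.
- lock_tip (a point): centre of the black ball (22 mm) on the end of the lock lever, 80 mm from the axis, 142 mm above the bench; the lever is a level steel bar 12 mm thick from the hub to this ball.
- dome_stake: the domed stake: a mushroom-shaped head with a rounded top, 46 mm across, on a thin neck, 74 mm tall over all with a 28 mm square foot; standing loose in a pocket of the turret (1.5 mm play per side), riding round with it; bare steel; origin at the centre of its foot's underside, 34 mm above the bench, z up.
- flat_stake: the flat stake: a square flat head 42 x 42 x 20 mm on a thin neck, 72 mm tall over all; standing loose in a pocket of the turret (1.5 mm play per side), riding round with it; bare steel; origin at the centre of its foot's underside, 34 mm above the bench, z up.
- cone_stake: the cone stake: an upright cone narrowing from 34 mm to an 8 mm blunt tip, 74 mm tall over all; standing loose in a pocket of the turret (1.5 mm play per side), riding round with it; bare steel; origin at the centre of its foot's underside, 34 mm above the bench, z up.
- beaker: bystander: plain aluminium beaker, 66 mm across, 85 mm tall; origin at its underside, at bench level
- candlestick: bystander: slim turned steel candlestick, foot 70 mm across, 100 mm tall; origin at its underside, at bench level
- bench_block: bystander: square steel bench block, 65 x 65 x 22 mm; origin at its underside, at bench level
- bowl: bystander: copper bowl, 100 mm across, 40 mm tall; origin at its underside, at bench level
- hammer: bystander: hammer lying on the bench, along its own x; origin at its underside, at bench level
- mallet: bystander: wooden mallet lying on the bench, along its own x; origin at its underside, at bench level
- can: bystander: metal can, 68 mm across, 100 mm tall; origin at its underside, at bench level

How it is judged:
By the outcome, as a careful person would: the job done as asked, in the order asked, and still so for the second after the job is handed in, with the robot touching nothing.
It also fails if it takes over 67 s, if anything falls off the work surface, if the arm or the gripper's body presses on something with over 40 N, if the wrist force passes 120 N, or if a joint passes its speed limit or range.

## Working session

There is one attempt and no reset: what is moved stays moved. The work goes in short steps, Python scripts to look and compute and a shell command to move; the robot and the scene stay as the last step left them, time stands still between calls to the robot, and variables do not carry over. Pictures are saved under pics/ and viewed, at most 10 in all, crops included, and the job is handed in when it is done.

```bash
ls; mkdir -p pics
python3 - <<'E'
from station import env
import cv2,numpy as np
for n in ("top","scene"):
    c=env.camera(n); cv2.imwrite(f"pics/{n}0.png",c["pixels"][:,:,::-1]); print(n,c["camera_matrix"].tolist(),c["R"].round(4).tolist(),c["t"].round(4).tolist())
s=env.state(); print(s["tcp_pos"],s["tool_rot"],s["time"],s["opening"])
E
```

```text
drive.py
pics
station.py
top [[463.0124366152889, 0.0, 278.4453614868784], [0.0, 463.0124366152889, 214.3257744528713], [0.0, 0.0, 1.0]] [[-0.0264, -0.9995, 0.0145], [-0.9952, 0.0249, -0.0948], [0.0944, -0.0169, -0.9954]] [-0.0239, 0.6087, 1.3223]
scene [[445.24666590564084, 0.0, 280.5163422284012], [0.0, 445.24666590564084, 209.31665328147673], [0.0, 0.0, 1.0]] [[-0.6559, 0.7547, 0.0167], [0.5768, 0.5153, -0.6339], [-0.487, -0.4061, -0.7733]] [0.3889, -0.2662, 1.6692]
[0.16474822 0.60244423 0.24451455] [-4.17833568e-01 -3.11351144e+00  2.54208826e-03] 0.1 0.08556546291646781
```

View pics/top0.png

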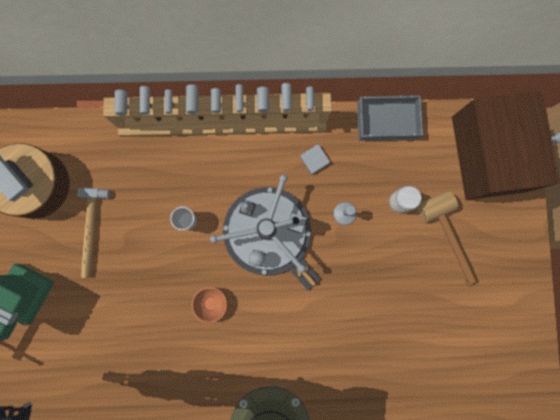

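View pics/scene0.png

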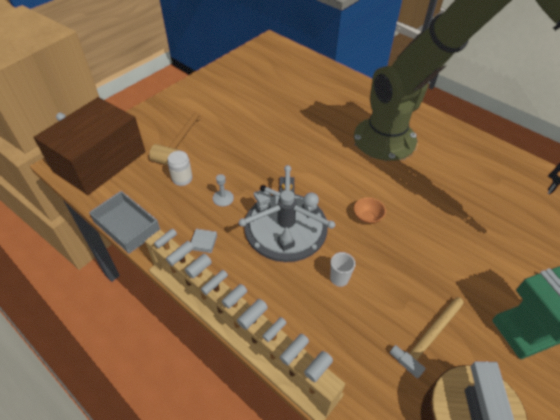

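```bash
cat > h.py <<'E'
from station import env
import cv2,numpy as np
def ray(c,uv,z):
    K,R,t=(np.array(c[k]) for k in("camera_matrix","R","t"))
    o=-R.T@t; d=R.T@np.linalg.inv(K)@np.array([uv[0],uv[1],1.]); return (o+d*(z-o[2])/d[2])
def proj(c,X):
    K,R,t=(np.array(c[k]) for k in("camera_matrix","R","t"))
    p=K@(R@np.array(X)+t); return p[:2]/p[2]
E
python3 - <<'E'
from h import *
c=env.camera("top"); p=c["pixels"][:,:,::-1]
cv2.imwrite("pics/top1.png",cv2.resize(p[165:300,195:335],None,fx=5.5,fy=4.4*1.0,interpolation=cv2.INTER_CUBIC) if 0 else cv2.resize(p[170:295,200:330],None,fx=4.8,fy=4.8,interpolation=cv2.INTER_CUBIC))
E
```

```text
(no output)
```

View pics/top1.png

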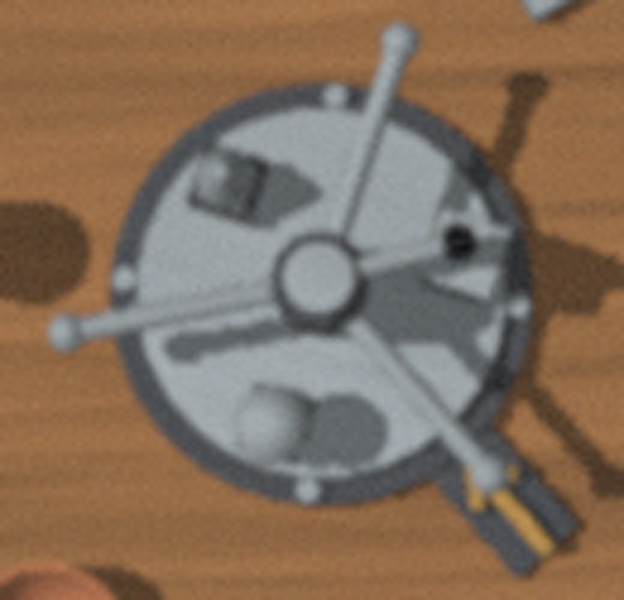

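Run:
```python
from h import *
c=env.camera("top")
P=lambda u,v,z: ray(c,(u/4.8+200,v/4.8+170),z)[:2]
S=[P(399,40,.115),P(65,332,.115),P(488,472,.115)]
ax=np.mean(S,0); print("axis",ax,"hub",P(319,276,.128))
ang=lambda q:np.degrees(np.arctan2(*(q-ax)[::-1])); 
for n,q in zip("ABC",S): print(n,q,np.linalg.norm(q-ax),ang(q))
for n,q in dict(lock=P(460,242,.142),dome=P(270,422,.095),flat=P(215,180,.1),tongue=P(549,547.5,.018),arrowtail=P(547,550,.019)).items(): print(n,q,np.linalg.norm(q-ax),ang(q))
# mask arrow
p=cv2.cvtColor(c["pixels"],cv2.COLOR_RGB2HSV)
m=cv2.inRange(p,(12,120,110),(30,255,255)); m[:255]=0;m[295:]=0;m[:,:285]=0;m[:,322:]=0
ys,xs=np.nonzero(m); print(len(xs))
Q=np.array([ray(c,q,.019)[:2] for q in zip(xs,ys)]); r=np.linalg.norm(Q-ax,axis=1); print([ (round(a,3),round(ang(q),1)) for a,q in sorted(zip(r,Q),key=lambda z:z[0])][::4])
```

```text
axis [ 0.56225875 -0.00363023] hub [ 0.5636097  -0.00463034]
A [ 0.69887466 -0.05360881] 0.14547084410387617 -20.094175639081485
B [0.53643264 0.13972487] 0.14566287732174565 100.21256286496714
C [ 0.45146894 -0.09700676] 0.14489153670415242 -139.8749412183263
lock [ 0.57963089 -0.08365669] 0.0818903251573317 -77.75226394883968
dome [0.48278548 0.02574334] 0.08472783668315673 159.71553066762527
flat [0.62240541 0.05420282] 0.08344029691465682 43.87656116706222
tongue [ 0.40289962 -0.13870259] 0.20890159137443784 -139.71548136632111
arrowtail [ 0.40149368 -0.13735199] 0.20910981693309882 -140.2468689561585
736
[(np.float64(0.134), np.float64(-156.3)), (np.float64(0.136), np.float64(-123.4)), (np.float64(0.137), np.float64(-155.8)), (np.float64(0.138), np.float64(-122.7)), (np.float64(0.139), np.float64(-152.0)), (np.float64(0.14), np.float64(-153.6)), (np.float64(0.141), np.float64(-155.2)), (np.float64(0.142), np.float64(-129.0)), (np.float64(0.143), np.float64(-156.8)), (np.float64(0.143), np.float64(-121.5)), (np.float64(0.144), np.float64(-153.1)), (np.float64(0.145), np.float64(-
[... 6340 characters left out ...]
9)), (np.float64(0.222), np.float64(-138.1)), (np.float64(0.222), np.float64(-140.2)), (np.float64(0.223), np.float64(-143.4)), (np.float64(0.224), np.float64(-136.5)), (np.float64(0.224), np.float64(-140.7)), (np.float64(0.226), np.float64(-143.8)), (np.float64(0.226), np.float64(-139.1)), (np.float64(0.227), np.float64(-142.2)), (np.float64(0.228), np.float64(-138.6)), (np.float64(0.229), np.float64(-141.7)), (np.float64(0.23), np.float64(-138.0)), (np.float64(0.231), np.float64(-142.1)), (np.float64(0.232), np.float64(-139.5)), (np.float64(0.234), np.float64(-143.6)), (np.float64(0.235), np.float64(-142.0)), (np.float64(0.237), np.float64(-141.5)), (np.float64(0.239), np.float64(-141.9))]
```

The manual's scale: turns go in shares of 2 pi rad. Converting my numbers, 0.08 rad / 6.2832 = 0.0127.

```bash
python3 drive.py '[[0,[0,0,0],0.0127],[0,[-0.0336,-0.0223,0],0],[0,[-0.0336,-0.0223,0],0],[0,[-0.0336,-0.0223,0],0],[0,[-0.0336,-0.0223,0],0]]' 20
python3 drive.py '[[0,[-0.0336,-0.0223,0],0],[0,[-0.0336,-0.0223,0],0],[0,[-0.0336,-0.0223,0],0],[0,[-0.0336,-0.0223,0],0],[0,[-0.0336,-0.0223,0],0]]'
python3 drive.py '[[0,[-0.0336,-0.0223,0],0],[0,[-0.0336,-0.0223,0],0],[0,[-0.0336,-0.0223,0],0],[0,[-0.0336,-0.0223,0],0],[0,[-0.0336,-0.0223,0],0]]'
python3 drive.py '[[0,[-0.0336,-0.0223,0],0],[0,[-0.0336,-0.0223,0],0],[0,[-0.0336,-0.0223,0],0],[0,[-0.0336,-0.0223,0],0],[0,[-0.0336,-0.0223,0],0]]'
python3 drive.py '[[0,[-0.0336,-0.0223,0],0],[0,[-0.0336,-0.0223,0],0],[0,[0,0,0],0],[0,[0,0,0],0]]'
python3 - <<'E'
from h import *
s=env.state(); print(s["time"],s["tcp_pos"],s["tool_rot"],s["opening"],s["contact_force"])
E
```

```text
time: 0.62
tcp_pos: [0.2615, 0.4717, 0.245]
tool_rot: [0.541, 3.095, -0.001]
contact_force: [0.3, -0.0, 0.4]
opening: 0.0253
gripper_force: 0.0
time: 1.03
tcp_pos: [0.3817, 0.3095, 0.2454]
tool_rot: [0.542, 3.094, 0.0]
contact_force: [0.7, 0.1, 0.0]
opening: -0.0002
gripper_force: 0.0
time: 1.45
tcp_pos: [0.5019, 0.1476, 0.2454]
tool_rot: [0.542, 3.094, 0.0]
contact_force: [0.9, 1.2, 0.1]
opening: 0.0002
gripper_force: 0.0
time: 1.87
tcp_pos: [0.622, -0.0144, 0.2452]
tool_rot: [-0.542, -3.094, -0.0]
contact_force: [0.8, -0.1, 0.1]
opening: 0.0001
gripper_force: 0.0
time: 2.2
tcp_pos: [0.6696, -0.0807, 0.2439]
tool_rot: [-0.549, -3.092, 0.002]
contact_force: [-0.4, 0.8, -0.1]
opening: 0.0004
gripper_force: 0.0
2.2 [ 0.66956616 -0.08065761  0.24393166] [-5.48951628e-01 -3.09194609e+00  2.02424705e-03] 0.00039506340959202536 [-0.44805427  0.82211039 -0.05018994]
```

```bash
python3 drive.py '[[0,[0,0,0.0315],0],[0,[0,0,0.0315],0],[0,[0,0,0.0315],0],[0,[0,0,0.0315],0],[0,[0,0,0],0]]'
python3 drive.py '[[0,[0,0.006,0],0],[0,[0,0.006,0],0],[0,[0,0,0],0]]'
python3 - <<'E'
from h import *
c=env.camera("top"); p=c["pixels"][:,:,::-1]
cv2.imwrite("pics/top2.png",cv2.resize(p[150:295,195:335],None,fx=4,fy=4,interpolation=cv2.INTER_CUBIC))
E
```

```text
time: 2.62
tcp_pos: [0.6649, -0.075, 0.113]
tool_rot: [-0.537, -3.084, -0.0]
contact_force: [-1.7, 0.6, -0.1]
opening: 0.0
gripper_force: 0.0
time: 2.87
tcp_pos: [0.675, -0.0638, 0.1219]
tool_rot: [0.538, 3.091, 0.002]
contact_force: [-0.3, 0.7, 0.5]
opening: -0.0001
gripper_force: 0.0
```

View pics/top2.png

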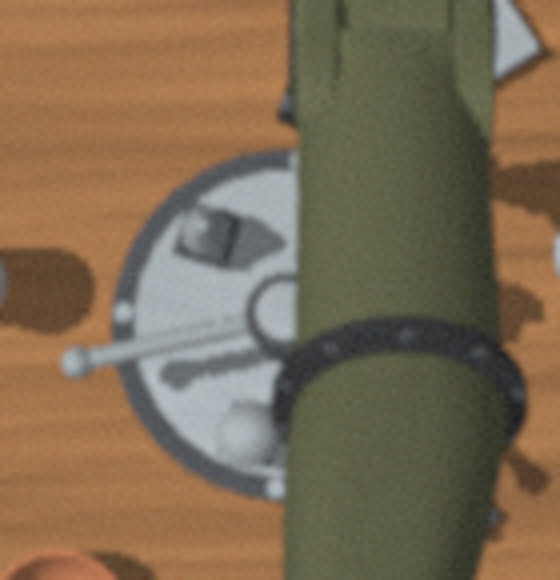

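To row units: -0.06 rad / 6.2832 = -0.0095.

```bash
python3 drive.py '[[0,[0,0,0.006],0],[0,[-0.001,0.0075,0],-0.0095],[0,[-0.001,0.0075,0],-0.0095],[0,[-0.001,0.0075,0],-0.0095],[0,[0,0,0],0]]'
cat >> h.py <<'E'
AX=np.array([.5627,-.004])
def st():
    s=env.state(); d=s["tcp_pos"][:2]-AX
    from scipy.spatial.transform import Rotation as Ro
    X=Ro.from_rotvec(s["tool_rot"]).as_matrix()
    print("t",s["time"],"tcp",s["tcp_pos"].round(4),"r",np.linalg.norm(d).round(4),"ang",np.degrees(np.arctan2(d[1],d[0])).round(2),"toolx",np.degrees(np.arctan2(X[1,0],X[0,0])).round(1),"F",np.round(s["contact_force"],1))
E
python3 - <<'E'
from h import *
st()
c=env.camera("top"); p=c["pixels"][:,:,::-1]
cv2.imwrite("pics/top3.png",cv2.resize(p[150:295,195:335],None,fx=4,fy=4,interpolation=cv2.INTER_CUBIC))
E
```

```text
time: 3.33
tcp_pos: [0.6832, -0.0441, 0.1139]
tool_rot: [0.256, 3.13, 0.002]
contact_force: [0.3, -0.2, -0.4]
opening: -0.0001
gripper_force: 0.0
t 3.3333 tcp [ 0.6832 -0.0441  0.1139] r 0.127 ang -18.39 toolx 170.7 F [ 0.3 -0.2 -0.4]
```

View pics/top3.png

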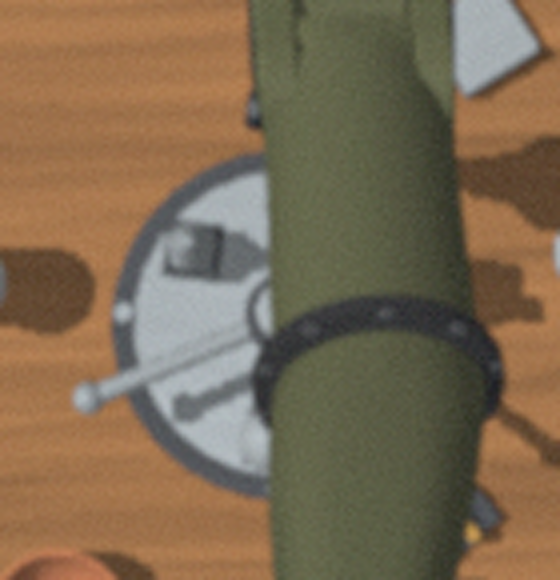

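To row units: -0.06 rad / 6.2832 = -0.0095.

```bash
python3 drive.py '[[0,[-0.001,0.0075,0],-0.0095],[0,[-0.001,0.0075,0],-0.0095],[0,[-0.001,0.0075,0],-0.0095],[0,[-0.001,0.0075,0],-0.0095],[0,[-0.001,0.0075,0],-0.0095]]'
python3 drive.py '[[0,[-0.001,0.0075,0],-0.0095],[0,[-0.001,0.0075,0],-0.0095],[0,[-0.001,0.0075,0],-0.0095],[0,[-0.0005,0.0038,0],-0.0048],[0,[0,0,0],0]]'
python3 drive.py '[[0,[0,0,0],0]]'
python3 - <<'E'
from h import *
st()
c=env.camera("top"); 
b=ray(c,(195+87/4,150+397/4),.115)[:2]-AX; print(np.degrees(np.arctan2(b[1],b[0])),np.linalg.norm(b))
p=c["pixels"][:,:,::-1]
cv2.imwrite("pics/top4.png",cv2.resize(p[150:295,195:335],None,fx=4,fy=4,interpolation=cv2.INTER_CUBIC))
E
```

```text
time: 3.8
tcp_pos: [0.6895, -0.0101, 0.1137]
tool_rot: [-0.207, 3.134, -0.003]
contact_force: [-0.3, -3.8, 0.0]
opening: 0.0001
gripper_force: 1.5
time: 4.22
tcp_pos: [0.6871, 0.0186, 0.1137]
tool_rot: [-0.536, 3.095, 0.001]
contact_force: [-0.1, 0.0, 0.4]
opening: 0.0001
gripper_force: 0.0
time: 4.3
tcp_pos: [0.6871, 0.0181, 0.1135]
tool_rot: [-0.533, 3.096, 0.0]
contact_force: [0.2, -0.4, 0.6]
opening: 0.0001
gripper_force: 0.0
t 4.3 tcp [0.6871 0.0181 0.1135] r 0.1264 ang 10.07 toolx -160.5 F [ 0.2 -0.4  0.6]
111.65883932434502 0.1457034161161181
```

View pics/top4.png

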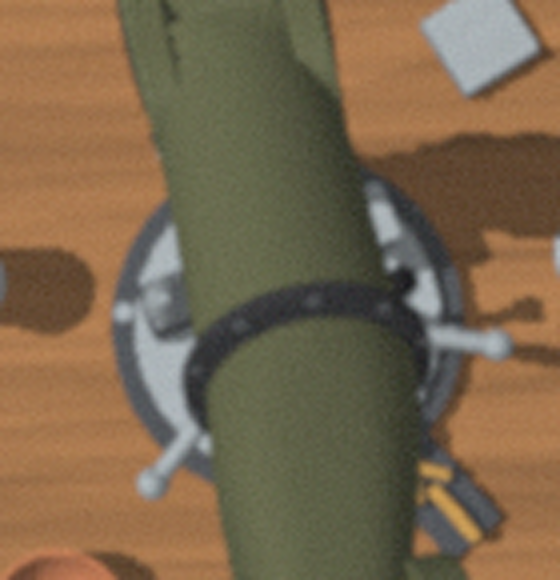

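Run:
```python
from h import *
st()
c=env.camera("top"); 
for q in ((152,484),(498,345)):
    b=ray(c,(195+q[0]/4,150+q[1]/4),.115)[:2]-AX; print(np.degrees(np.arctan2(b[1],b[0])),np.linalg.norm(b))
```

```text
t 4.35 tcp [0.6871 0.0179 0.1133] r 0.1263 ang 9.99 toolx -160.5 F [0.1 0.4 1.2]
140.8034400036617 0.1463536120196812
-100.1223024290472 0.14658483649615228
```

To row units: -0.06 rad / 6.2832 = -0.0095.

```bash
python3 drive.py '[[0,[-0.001,0.0075,0],-0.0095],[0,[-0.001,0.0075,0],-0.0095],[0,[-0.001,0.0075,0],-0.0095],[0,[-0.0007,0.005,0],-0.0064],[0,[-0.0005,0.0038,0],-0.0048]]'
python3 drive.py '[[0,[-0.0003,0.0025,0],-0.0032],[0,[-0.0003,0.0025,0],-0.0032],[0,[-0.0003,0.0013,0],-0.0016],[0,[0,0,0],0]]'
python3 - <<'E'
from h import *
st()
c=env.camera("top"); 
p=c["pixels"][:,:,::-1]
cv2.imwrite("pics/top5.png",cv2.resize(p[150:295,195:335],None,fx=4,fy=4,interpolation=cv2.INTER_CUBIC))
E
```

```text
time: 4.82
tcp_pos: [0.6777, 0.0473, 0.1133]
tool_rot: [0.919, -3.004, 0.002]
contact_force: [1.1, -2.5, 0.4]
opening: 0.0
gripper_force: 1.4
time: 5.15
tcp_pos: [0.6745, 0.0537, 0.1133]
tool_rot: [0.993, -2.98, 0.0]
contact_force: [0.2, -1.8, -0.2]
opening: -0.0001
gripper_force: 0.8
t 5.15 tcp [0.6745 0.0537 0.1133] r 0.1258 ang 27.27 toolx -143.1 F [ 0.2 -1.8 -0.2]
```

View pics/top5.png

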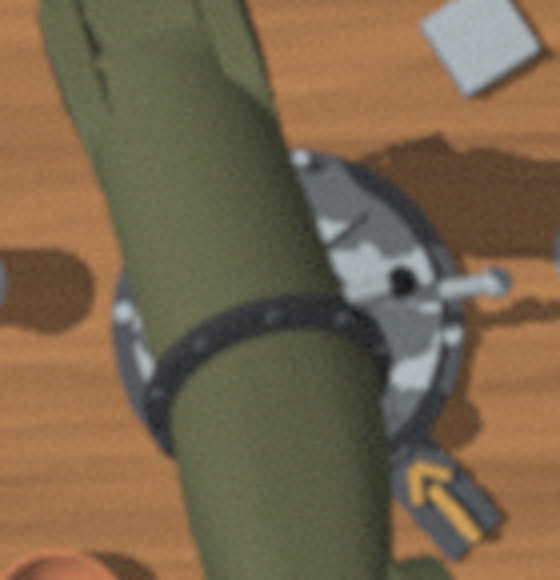

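```bash
cat >> h.py <<'E'
def arrow(c):
    p=c["pixels"].astype(float); 
    g=np.clip((p[:,:,0]-p[:,:,2])/(p[:,:,0]+1),0,1)
    hsv=cv2.cvtColor(c["pixels"],cv2.COLOR_RGB2HSV)
    roi=np.zeros(hsv.shape[:2],np.uint8); 
    cs=[AX+r*np.array([np.cos(a),np.sin(a)])+s*np.array([-np.sin(a),np.cos(a)]) for a in [np.radians(-140)] for r,s in((.135,-.023),(.135,.023),(.203,.023),(.203,-.023))]
    poly=np.array([proj(c,[*q,.018]) for q in cs]); cv2.fillConvexPoly(roi,poly.round().astype(np.int32),1)
    m=(roi>0)&(g>.35)
    ys,xs=np.nonzero(m); Q=np.array([ray(c,q,.019)[:2] for q in zip(xs,ys)])
    d=Q-AX; r=np.linalg.norm(d,axis=1); a=np.degrees(np.arctan2(d[:,1],d[:,0]))
    mean=d.mean(0); print("arrow n",len(Q),"r",r.min(),r.max(),"centroid ang",np.degrees(np.arctan2(mean[1],mean[0])), "tail-half ang",a[r>np.median(r)].mean())
E
python3 - <<'E'
from h import *
c=env.camera("top"); arrow(c)
b=ray(c,(195+498/4,150+282/4),.115)[:2]-AX; print(np.degrees(np.arctan2(b[1],b[0])),np.linalg.norm(b))
c=env.camera("scene"); arrow(c)
for a in(-80,160,40):
    print(proj(c,[AX[0]+.145*np.cos(np.radians(a)),AX[1]+.145*np.sin(np.radians(a)),.115]))
p=c["pixels"][:,:,::-1]
cv2.imwrite("pics/sc5.png",cv2.resize(p[150:275,225:355],None,fx=4.8,fy=4.8,interpolation=cv2.INTER_CUBIC))
E
```

```text
arrow n 146 r 0.1383120798173514 0.20397547474161853 centroid ang -140.24610084648643 tail-half ang -140.13983765366845
-83.25360668278549 0.14681840088887868
arrow n 9 r 0.16872283862223486 0.20532516483287766 centroid ang -146.67431711269336 tail-half ang -146.29317723182183
[245.79429041 184.41362059]
[328.36252334 186.40598372]
[286.44907395 244.26718068]
```

View pics/sc5.png

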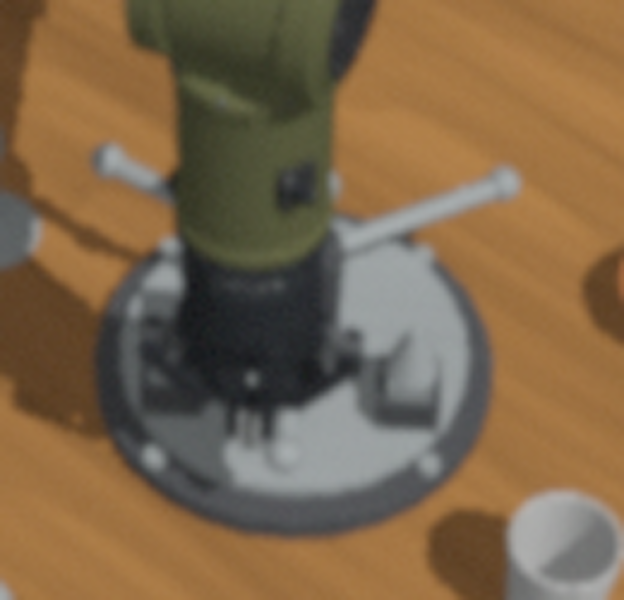

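Run:
```python
from h import *
c=env.camera("scene"); S=[ray(c,(225+u/4.8,150+v/4.8),.115)[:2] for u,v in((107,159),(508,182),(285,453))]
m=np.mean(S,0); print(m)
for q in S: d=q-m; print(np.degrees(np.arctan2(d[1],d[0])),np.linalg.norm(d))
```

```text
[ 0.56172994 -0.00231863]
-82.42005900838465 0.14604864085871805
157.0727416837897 0.1469593036838844
37.01473385161484 0.1453815453487274
```

To row units: -0.015 rad / 6.2832 = -0.0024.

```bash
python3 drive.py '[[0,[-0.0003,0.0019,0],-0.0024],[0,[-0.0003,0.0019,0],-0.0024],[0,[-0.0003,0.0019,0],-0.0024],[0,[0,0,0],0]]'
python3 drive.py '[[0,[0,-0.01,0],0],[0,[0,-0.012,0],0],[0,[0,0,-0.04],0],[0,[0,0,-0.04],0],[0,[0,0,-0.04],0]]'
python3 drive.py '[[0,[-0.04,0,0],0],[0,[-0.04,0,0],0],[0,[-0.04,0,0],0],[0,[0,-0.04,0],0],[0,[0,-0.04,0],0]]'
python3 drive.py '[[0,[0,-0.04,0],0],[0,[0,-0.04,0],0],[0,[0,-0.04,0],0],[0,[0,-0.04,0],0],[0,[0,-0.04,0],0]]'
python3 drive.py '[[0,[0,0,0],0]]'
python3 - <<'E'
from h import *
st()
t=env.camera("top")["pixels"][:,:,::-1]
s=env.camera("scene")["pixels"][:,:,::-1]
f=lambda p:cv2.resize(p,None,fx=3.0,fy=3.0,interpolation=cv2.INTER_CUBIC)
cv2.imwrite("pics/both6.png",np.hstack([f(t[165:295,200:330]),f(s[150:280,225:355])]))
E
```

```text
time: 5.68
tcp_pos: [0.6716, 0.0594, 0.1133]
tool_rot: [1.062, -2.956, -0.001]
contact_force: [0.1, -2.3, 0.3]
opening: 0.0002
gripper_force: 0.9
time: 6.1
tcp_pos: [0.6863, 0.0408, 0.2341]
tool_rot: [1.058, -2.957, -0.002]
contact_force: [1.6, -0.0, 1.0]
opening: 0.0
gripper_force: 0.0
time: 6.52
tcp_pos: [0.8304, 0.062, 0.2328]
tool_rot: [-1.072, 2.952, 0.006]
contact_force: [2.4, -0.8, 0.1]
opening: 0.0002
gripper_force: 0.0
time: 6.93
tcp_pos: [0.9087, -0.0691, 0.2186]
tool_rot: [-1.061, 2.94, -0.011]
contact_force: [-0.1, 0.3, 0.8]
opening: -0.0001
gripper_force: 0.0
time: 7.02
tcp_pos: [0.909, -0.0769, 0.215]
tool_rot: [-1.05, 2.947, -0.016]
contact_force: [-0.1, -0.8, -1.7]
opening: 0.0001
gripper_force: 0.0
t 7.0167 tcp [ 0.909  -0.0769  0.215 ] r 0.3539 ang -11.89 toolx -140.8 F [-0.1 -0.8 -1.7]
```

View pics/both6.png

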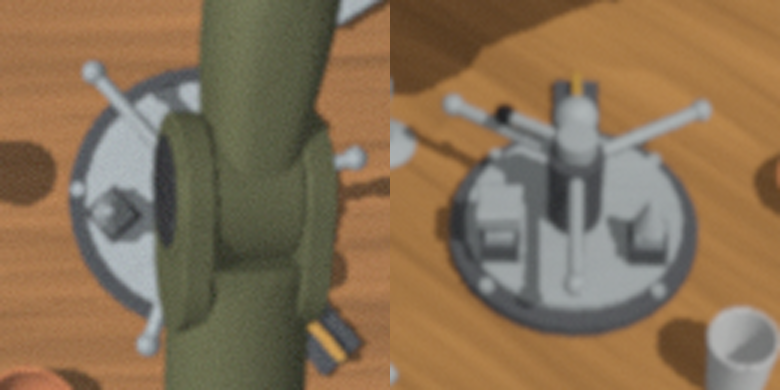

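Run:
```python
from h import *
for n,o,L in(("top",(200,165),((350,157),(148,343),(93,71))),("scene",(225,150),((65,104),(311,110),(185.5,284)))):
    c=env.camera(n); S=[ray(c,(o[0]+(u+.5)/3-.5,o[1]+(v+.5)/3-.5),.115)[:2] for u,v in L]
    m=np.mean(S,0); print(n,m)
    A=[]
    for q,k in zip(S,(-80,160,40)): d=q-m; A.append(np.degrees(np.arctan2(d[1],d[0]))-k); print(A[-1]+k,np.linalg.norm(d))
    print("mean dome",-140+np.mean(A))
    AX[:]=m; 
    if n=="top": arrow(c)
```

```text
top [ 0.56368475 -0.00153748]
-79.44409678690988 0.14234061999414496
160.92229669703008 0.14491620084163268
39.855912827808375 0.14444025383814282
mean dome -139.5552957540238
arrow n 71 r 0.16150087604826469 0.20438937340571434 centroid ang -139.9037329694316 tail-half ang -139.89641885923123
scene [ 0.56222127 -0.00367028]
-80.28805536435442 0.14420406229154142
160.17419058101916 0.1445221537823448
39.83474674151902 0.1453708332187786
mean dome -140.09303934727208
```

To row units: 0.1175 rad / 6.2832 = 0.0187.

```bash
python3 drive.py '[[0,[0.02,0.02,0],0.0187],[0,[0.02,0.02,0],0.0187],[0,[0.02,0.02,0],0.0187],[0,[0.02,0.02,0],0.0187],[0,[0,0,0],0]]'
python3 - <<'E'
from h import *
st(); print(env.state()["qpos"])
E
```

```text
time: 7.63
tcp_pos: [0.8367, -0.052, 0.224]
tool_rot: [-0.572, 3.074, -0.009]
contact_force: [-1.7, 1.1, -1.9]
opening: -0.0001
gripper_force: 0.0
t 7.6333 tcp [ 0.8367 -0.052   0.224 ] r 0.2782 ang -9.94 toolx -158.9 F [-1.7  1.1 -1.9]
[ 0.11299971  0.90295913 -0.25640576  0.76167025  0.20489505  1.4790389
  1.87521031]
```

To row units: 0.08 rad / 6.2832 = 0.0127.

```bash
python3 drive.py '[[0,[0,0,0],0.0127],[0,[0,0,0],0.0127],[0,[0.0364,0.0065,0],0],[0,[0.0364,0.0065,0],0],[0,[0.0364,0.0065,0],0]]'
python3 drive.py '[[0,[0.0364,0.0065,0],0],[0,[0.0364,0.0065,0],0],[0,[0.0364,0.0065,0],0],[0,[0,0,0],0],[0,[0,0,0],0]]'
python3 - <<'E'
from h import *
st()
E
```

```text
time: 8.05
tcp_pos: [0.7354, -0.0583, 0.2233]
tool_rot: [-0.329, 3.092, -0.011]
contact_force: [0.8, -0.8, 1.3]
opening: 0.0
gripper_force: 0.0
time: 8.47
tcp_pos: [0.624, -0.0629, 0.2217]
tool_rot: [-0.328, 3.093, -0.013]
contact_force: [0.8, 0.0, 1.1]
opening: -0.0002
gripper_force: 0.0
t 8.4667 tcp [ 0.624  -0.0629  0.2217] r 0.085 ang -43.87 toolx -167.9 F [0.8 0.  1.1]
```

```bash
python3 drive.py '[[0,[0,0.004,0.026],0],[0,[0,0.004,0.026],0],[0,[0,0,0.026],0],[0,[0,0,0],0],[0,[0,0,0],0]]'
python3 -c 'from h import *; st()'
python3 drive.py '[[0,[0.007,0,0],0],[0,[0.007,0,0],0],[0,[0.006,0,0],0],[0,[0,0,0],0]]'
python3 -c 'from h import *; st()'
```

```text
time: 8.88
tcp_pos: [0.6269, -0.0552, 0.1411]
tool_rot: [-0.328, 3.095, -0.01]
contact_force: [0.8, 0.2, 0.0]
opening: 0.0001
gripper_force: 0.0
t 8.8833 tcp [ 0.6269 -0.0552  0.1411] r 0.0821 ang -38.59 toolx -167.9 F [0.8 0.2 0. ]
time: 9.22
tcp_pos: [0.605, -0.0608, 0.1417]
tool_rot: [-0.325, 3.095, -0.012]
contact_force: [-0.3, 0.2, -0.3]
opening: 0.0
gripper_force: 0.0
t 9.2167 tcp [ 0.605  -0.0608  0.1417] r 0.0709 ang -53.31 toolx -168.0 F [-0.3  0.2 -0.3]
```

To row units: 0.08 rad / 6.2832 = 0.0127.

```bash
python3 drive.py '[[0,[0.008,0,-0.002],0],[0,[0.005,-0.0014,0],0.0127],[0,[0.005,-0.0014,0],0.0127],[0,[0.005,-0.0014,0],0.0127],[0,[0,0,0],0]]'
python3 -c 'from h import *; st()'
python3 drive.py '[[0,[0.005,-0.0014,0],0.0127],[0,[0.005,-0.0014,0],0.0127],[0,[0.005,-0.0014,0],0.0127],[0,[0.005,-0.0014,0],0.0127],[0,[0,0,0],0]]'
python3 -c 'from h import *; st()'
```

```text
time: 9.63
tcp_pos: [0.5835, -0.0682, 0.1428]
tool_rot: [0.053, 3.11, -0.006]
contact_force: [-0.1, -0.6, -0.6]
opening: 0.0003
gripper_force: 0.1
t 9.6333 tcp [ 0.5835 -0.0682  0.1428] r 0.0675 ang -72.05 toolx 178.1 F [-0.1 -0.6 -0.6]
time: 10.05
tcp_pos: [0.563, -0.0704, 0.1418]
tool_rot: [0.543, 3.064, 0.002]
contact_force: [0.6, 0.6, 0.1]
opening: 0.0
gripper_force: 0.2
t 10.05 tcp [ 0.563  -0.0704  0.1418] r 0.0664 ang -89.73 toolx 159.9 F [0.6 0.6 0.1]
```

To row units: 0.08 rad / 6.2832 = 0.0127.

```bash
python3 drive.py '[[0,[0.005,-0.0014,-0.001],0.0127],[0,[0.005,-0.0014,0],0.0127],[0,[0.005,-0.0014,0],0.0127],[0,[0.005,-0.0014,0],0.0127],[0,[0.005,-0.0014,0],0.0127]]'
python3 drive.py '[[0,[0.003,-0.0008,0],0.008],[0,[0.003,-0.0008,0],0.008],[0,[0,0,0],0]]'
python3 -c 'from h import *; st()'
python3 drive.py '[[0,[0.002,-0.0005,0],0.0048],[0,[0.002,-0.0005,0],0.0048],[0,[0,0,0],0]]'
python3 -c 'from h import *; st()'
```

```text
time: 10.47
tcp_pos: [0.5388, -0.0646, 0.1419]
tool_rot: [1.138, 2.896, 0.011]
contact_force: [2.4, -1.2, 1.0]
opening: 0.0002
gripper_force: 0.9
time: 10.72
tcp_pos: [0.5328, -0.0612, 0.1416]
tool_rot: [1.28, 2.838, 0.013]
contact_force: [-0.4, -0.7, 1.0]
opening: 0.0
gripper_force: 0.2
t 10.7167 tcp [ 0.5328 -0.0612  0.1416] r 0.0645 ang -117.6 toolx 131.4 F [-0.4 -0.7  1. ]
time: 10.97
tcp_pos: [0.5296, -0.059, 0.1413]
tool_rot: [1.363, 2.799, 0.014]
contact_force: [0.8, -0.8, 0.5]
opening: 0.0003
gripper_force: 0.6
t 10.9667 tcp [ 0.5296 -0.059   0.1413] r 0.0642 ang -121.0 toolx 128.0 F [ 0.8 -0.8  0.5]
```

```bash
python3 drive.py '[[0,[0.002,0,0],0],[0,[0.002,0,0],0],[0,[0,0,0],0]]'
python3 -c 'from h import *; st()'
python3 drive.py '[[0,[0.002,0,0],0],[0,[0.001,0,0],0],[0,[0,0,0],0]]'
python3 -c 'from h import *; st()'
```

```text
time: 11.22
tcp_pos: [0.5276, -0.0566, 0.1413]
tool_rot: [1.365, 2.796, 0.014]
contact_force: [2.6, -4.7, 0.2]
opening: -0.0003
gripper_force: 2.5
t 11.2167 tcp [ 0.5276 -0.0566  0.1413] r 0.0632 ang -123.68 toolx 128.0 F [ 2.6 -4.7  0.2]
time: 11.47
tcp_pos: [0.5275, -0.0564, 0.1415]
tool_rot: [1.365, 2.791, 0.013]
contact_force: [7.1, -10.5, -5.0]
opening: -0.0001
gripper_force: 6.2
t 11.4667 tcp [ 0.5275 -0.0564  0.1415] r 0.0632 ang -123.91 toolx 127.9 F [  7.1 -10.5  -5. ]
```

```bash
python3 drive.py '[[0,[0.001,0,0],0],[0,[-0.01,0,0],0],[0,[-0.01,0,0],0],[0,[0,0,-0.03],0],[0,[0,0,-0.04],0]]'
python3 drive.py '[[0,[0,0,-0.03],0],[0,[-0.0295,-0.023,0],0],[0,[-0.0295,-0.023,0],0],[0,[-0.0295,-0.023,0],0],[0,[-0.0295,-0.023,0],0]]'
python3 drive.py '[[0,[-0.0295,-0.023,0],0],[0,[-0.0295,-0.023,0],0],[0,[-0.0295,-0.023,0],0],[0,[0,0,0],0],[0,[0,0,0],0]]'
python3 - <<'E'
from h import *
st()
t=env.camera("top")["pixels"][:,:,::-1]
s=env.camera("scene")["pixels"][:,:,::-1]
f=lambda p:cv2.resize(p,None,fx=3.0,fy=3.0,interpolation=cv2.INTER_CUBIC)
cv2.imwrite("pics/both7.png",np.hstack([f(t[165:295,200:330]),f(s[150:280,225:355])]))
E
```

```text
time: 11.88
tcp_pos: [0.5329, -0.068, 0.209]
tool_rot: [1.37, 2.805, 0.011]
contact_force: [0.9, 0.5, -0.1]
opening: 0.0
gripper_force: 0.0
time: 12.3
tcp_pos: [0.5336, -0.2186, 0.2421]
tool_rot: [1.364, 2.799, 0.016]
contact_force: [1.7, -0.0, -1.1]
opening: 0.0002
gripper_force: 0.0
time: 12.72
tcp_pos: [0.5324, -0.3323, 0.2415]
tool_rot: [1.373, 2.796, 0.014]
contact_force: [-0.6, 0.7, 0.5]
opening: 0.0002
gripper_force: 0.0
t 12.7167 tcp [ 0.5324 -0.3323  0.2415] r 0.3297 ang -95.27 toolx 127.7 F [-0.6  0.7  0.5]
```

View pics/both7.png

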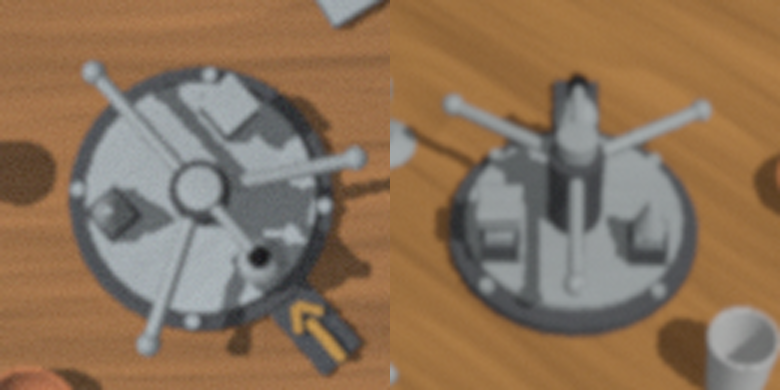

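Run:
```python
from h import *
c=env.camera("top"); R=lambda u,v,z: ray(c,(200+(u+.5)/3-.5,165+(v+.5)/3-.5),z)[:2]
S=[R(355,156,.115),R(148,344,.115),R(93,71,.115)]
m=np.mean(S,0); A=[np.degrees(np.arctan2(*(q-m)[::-1]))-k for q,k in zip(S,(-80,160,40))]
print(m,A,-140+np.mean(A)); AX[:]=m; arrow(c)
d=R(260,257,.142)-m; print("lock",np.degrees(np.arctan2(d[1],d[0])),np.linalg.norm(d))
```

```text
[ 0.56365475 -0.0030624 ] [np.float64(0.6558687708874231), np.float64(0.4610519628627401), np.float64(0.30949026619408926)] -139.52452966668525
arrow n 146 r 0.13982659818296642 0.20370261435423476 centroid ang -140.1260585871297 tail-half ang -140.24507373402906
lock -139.95177576391217 0.08233800931620561
```

```bash
python3 -c 'from station import env; print(env.hand_in())'
```

```text
the job is handed in; nothing more can be done
None
```

The domed stake is in line with the brass arrow to within about 0.6° (under 1 mm) by the camera, the lock lever was then pushed clockwise to its stop, and the job was handed in about 13 s into the 67 s limit.

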